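# Press and hold the keyed light cover on the photometer

## Robot

A 6-joint arm with a two-finger parallel gripper is mounted at the origin on a cart in front of the work surface, level with it; the furniture and walls round the work are solid. World frame = base frame: x ahead of the robot, y to its left, z up, the work surface at z = 0. Lengths are in mm, angles in rad, forces in N, time in s.
With the tool pointing down it reaches from about 275 to 750 mm from the base axis. Payload 10.2 kg.
Tool frame: the origin (TCP) lies at the very end of the fingers, on their centre line; the grasp point (between the pads) lies 19 mm behind it; z points along the fingers, y is the line along which they close (so a half turn about z gives the same grasp; the last joint's range is limited). The gripper opens to 88 mm and grips with 3 to 60 N. Pads are 18 mm wide; open, the fingers measure 123 mm over their backs; the gripper's body (75 mm by 187 mm) begins 45 mm behind the grasp point.
Start: joints at [-1.429, 0.313, 1.498, -0, 1.331, -0.223], TCP at [187.288, -490.463, 238.72] pointing down, gripper open.
Joint ranges: [-2.94, 2.94], [-0.97, 2.17], [0.19, 2.56], [-1.23, 4.37], [0.02, 3.11], [-2.88, 2.88]. Speed limits (rad/s): [2.39, 2.39, 3.01, 3.14, 3.14, 3.14].

## Interface

Orientations are given as a rotation vector (axis times angle).
In Python, from station import env gives the robot as it stands.
- The arm moves only by the tool apply_moves, never from a script. Its argument "commands" is one flat list of numbers, 7 for each row, row after row: the turn, a rotation vector about the tool's x, y, z normalised to -1 to 1, where 1 is 6 degrees, then the shift along the tool's x, y, z normalised to -1 to 1, where 1 is 25 mm, then the gripper's target within -1 to 1 (fully open at 1, half-way at 0, shut at -1). In form: [wx, wy, wz, tx, ty, tz, grip, wx, wy, wz, tx, ty, tz, grip, ...]. A call has 1 to 20 rows; each row shifts and turns the commanded pose from where the row before left it, along the tool's axes as they then stand; what a row does not reach is not made up. A row lasts 1/12 s, in which the tool goes at most 41.7 mm and 7.16 degrees, less where a joint would pass 70% of its speed; a pose out of reach is approached as far as the arm can. A call with a number of a shift or a turn outside -1 to 1 is refused whole. A call with a gripper value outside its range is refused whole. The fingers move at their own pace and stop on an object; "grip_force" is the grip in N (left out, the last holds). Time passes only in rows, so rows that do not move let the fingers close. It gives the time, the measured TCP pose, the force, the opening and the grip force at its end, in the units of the state.
- env.get_state(): the state, without advancing time (a new reading comes with each control period).
- env.grab_frame(name): name is "scene" or "top" or "wrist"; returns a dict with "pixels" (400x640x3 uint8, red, green, blue), "range_z" (400x640 float32, mm along the optical axis (not along the pixel's ray), 0 where there is no reading), "camera_matrix" (3x3 intrinsics, pixels), "dist_coeffs" ([k1, k2, p1, p2, k3] as OpenCV has them; the pictures are not rectified), "pose" (4x4, takes a point from camera to world coordinates). Camera axes: x right, y down, z forward; pixel columns grow to the right and rows downward; lengths in mm; the calibration is good to about 2 mm. A picture is of the moment at which its call begins.
- env.job_done(): hands the job in; it is judged then, once.
Trained networks look in the newest picture that a camera, given by its name, has taken for a name from the list of things; names that differ only in an ending like _2 or _b are one class to them, and where a whole thing is asked for, a point or a joint stands for the part that bears it (a point fixed in the world has none). Each returns a list of dicts, best first, with "score" (0 to 1); they miss things now and then, are a little off and sometimes report something else, mostly with a low value. They report only what shows in the picture. A call takes as long as a camera call. They do not tell look-alikes from the thing itself.
- env.trace(query, camera): "pixels" (400x640 bool, what is visible of it) and "extent" ([centre column, centre row, width, height] in pixels, round what is visible of it).
- env.mark_of(query, camera): "uv" ([column, row] in pixels: a listed point, or the origin of a listed thing).
The state is a dict: "clock": time; "q": joint angles; "qd": joint speeds; "joint_efforts": joint torques, N m; "tcp_pos": TCP position; "eef_rot": TCP orientation; "force": force on the tool from outside, world axes, zero at the start; "moment": the same for the moment, N m; "width": opening from 0.0 (shut) to 1.0 (fully open); "finger_force": force on a finger pad.
Only numpy, scipy, OpenCV 4.12 (cv2) and the standard library are available. Lean on these libraries where they do the work, as an engineer would, in place of code of your own. Each camera call takes 0.05 s, during which the arm holds its last target. There are 200 camera calls.

## Task

The sample vial is already loaded in the small white bench photometer. Pick up the knurled aluminium light cover, set it upright over the vial onto the round well, turn it under light pressure until its three hidden keyways drop over the well's pins, then push it fully home against the spring ring. The reading runs only while the cover is held down, so finish with the gripper still holding it pressed home; leave the beaker and the tape roll where they stand.

Things in the scene. Friction and masses are not known exactly. Their poses are not given: they have to be found in the camera images.
- cover: The light cover: round plain aluminium cap, 52 mm diameter, 52 mm tall, 80 to 150 g, standing mouth down. Origin: centre of its open rim; z up along its axis. Bore 40 mm wide, 28 mm deep, then a shoulder with a 26 mm hollow above, 20 mm deep, that clears the vial. Three keyways 11 mm wide, 120 degrees apart, run in the bore from rim to shoulder, unseen from outside; their turn is not given.
- cover_collar (a point): Point on the cover's axis at half height of its knurled (ribbed) collar, 38 mm above the rim: the place to grip. The collar runs from 27 to 49 mm above the rim.
- photometer: Bench photometer, fixed: white housing 180 x 128 x 45 mm, black key panel in front (-x of its frame), well behind it. Origin on the worktop under the well's axis, z up. The cover's origin is 49 mm above this one when home (shoulder on the well's top) and 61 mm when its rim rests on the pins. Nothing locks the cover; it must be held down.
- well_top (a point): Centre of the top face of the well: a black spigot 37.5 mm in diameter standing 32 mm above the housing (top 77 mm above the worktop), its top 4 mm tapered to 30 mm; the vial's cap, 16 mm wide, stands 17 mm above it.
- pin_level (a point): Point on the well's axis level with the tops of its three pins, 61 mm above the worktop. The steel pins, 5 mm thick, stand out 4 mm, 120 degrees apart, at an unknown turn that differs each time. Off the pins the cover's rim rides on them; it drops when a keyway is within about 6 degrees of a pin. The turn needed, at most 60 degrees either way, is found by feel.
- shutter_ring (a joint): Travel of the sprung steel shutter ring (53 mm in diameter, lying round the foot of the spigot, top 8 mm above the housing when free), in m: 0 when free, 0.004 when the cover is home. It pushes the cover up with about 5 N at first touch and about 8 N when home, so a cover that is let go rises again.
- beaker: Small glass beaker, 52 mm in diameter, 70 mm tall, standing on the worktop; a bystander. Origin at the centre of its underside.
- tape_roll: Roll of adhesive tape, 66 mm in diameter, 19 mm tall, lying flat on the worktop; a bystander. Origin at the centre of its underside.
Not all that is in view belongs to the job. Of the things that look like the cover, take the one that is farthest from the robot's base at the start.

How it is judged:
By the outcome, as a careful person would: the job done as asked, in the order asked, and still so for the second after the job is handed in, while the arm keeps its last pose, push and grip.
It also fails if it takes over 54 s, if anything falls off the work surface, if the arm or the gripper's body presses on something with over 40 N, if the wrist force passes 120 N, or if a joint passes its speed limit or range.

## Working session

There is one attempt and no reset: what is moved stays moved. The work goes in short steps, Python scripts to look and compute and a tool call to move; the robot and the scene stay as the last step left them, time stands still between calls to the robot, and variables do not carry over. Pictures are saved under pics/ and viewed, at most 10 in all, crops included, and the job is handed in when it is done.

Besides the shell and the picture viewer there is one more tool, called after ">>>" as a command line: name --argument value ..., lists and objects as JSON in quotes. apply_moves: Moves the arm, as the interface text tells. Its arguments: {"type":"object","properties":{"commands":{"type":"array","items":{"type":"number"}},"grip_force":{"type":"number"}},"required":["commands"]}

```bash
mkdir -p pics; cat > h.py <<'E'
from station import env
import numpy as np, cv2
def world(f,mask):
    v,u=np.nonzero(mask&(f["range_z"]>0)); z=f["range_z"][v,u]
    p=cv2.undistortPoints(np.c_[u,v].astype(np.float64)[:,None],f["camera_matrix"],f["dist_coeffs"])[:,0]
    return np.c_[p*z[:,None],z,np.ones(len(z))]@f["pose"].T[:,:3]
def ray(f,uv):
    p=cv2.undistortPoints(np.array([[uv]],float),f["camera_matrix"],f["dist_coeffs"])[0,0]
    return f["pose"][:3,3],f["pose"][:3,:3]@np.r_[p,1]
def at_z(f,uv,z):
    o,d=ray(f,uv); return o+d*(z-o[2])/d[2]
def circ(p):
    A=np.c_[2*p[:,:2],np.ones(len(p))]; s=np.linalg.lstsq(A,(p[:,:2]**2).sum(1),rcond=None)[0]
    return s[:2],np.sqrt(s[2]+s[:2]@s[:2])
def save(f,n): cv2.imwrite("pics/"+n,f["pixels"][...,::-1])
E
python3 - <<'E'
from h import *
np.set_printoptions(precision=1,suppress=True)
F={}
for c in("scene","top"):
    f=env.grab_frame(c);F[c]=f;save(f,c+"0.png");print(c,f["pose"][:3,3])
    for q in("cover","photometer","beaker","tape_roll"):
        for r in env.trace(q,c):
            p=world(f,r["pixels"])
            if len(p)<10: print(q,r["score"],r["extent"]);continue
            zt=np.percentile(p[:,2],97); t=p[p[:,2]>zt-5]
            e=cv2.minEnclosingCircle(t[:,:2].astype(np.float32))
            print(q,round(r["score"],2),r["extent"],"top",zt,"med",np.median(t,0),"enc",e)
    for q in("well_top","cover_collar","pin_level"):
        for r in env.mark_of(q,c):
            print(q,round(r["score"],2),r["uv"],at_z(f,r["uv"],{"well_top":77,"cover_collar":38,"pin_level":61}[q]))
s=env.get_state();print(s)
E
```

```text
scene [-48.3 401.4 771.2]
cover 0.72 [293.9, 241.8, 27.2, 38.4] top 55.458818336358654 med [436.  110.4  53.2] enc ((437.8789367675781, 109.2379150390625), 27.62936782836914)
photometer 0.82 [371.8, 161.4, 76.3, 71.0] top 52.655088244522496 med [ 492.7 -158.    49.1] enc ((424.405029296875, -85.64688110351562), 201.62379455566406)
photometer 0.25 [204.8, 264.4, 33.5, 40.2] top 21.73450164344495 med [500.4 273.2  19.3] enc ((502.19415283203125, 272.1265869140625), 33.85916519165039)
beaker 0.65 [241.9, 199.9, 27.4, 40.5] top 70.90088957176397 med [594.3 139.2  69.1] enc ((585.9147338867188, 142.89154052734375), 27.901826858520508)
tape_roll 0.73 [204.2, 264.2, 36.4, 37.1] top 21.661856371007406 med [500.9 273.4  19.3] enc ((501.9468078613281, 272.8580322265625), 33.97490692138672)
well_top 0.59 [372.4, 135.8] [ 553.  -176.3   77. ]
cover_collar 0.92 [295.3, 236.3] [440.3 104.6  38. ]
pin_level 0.81 [370.4, 137.6] [ 564.6 -181.8   61. ]
top [399.4  79.2 943.5]
cover 0.78 [395.8, 248.8, 26.1, 22.1] top 54.600080251798545 med [ 355.5 -126.4   52.1] enc ((354.42205810546875, -127.21122741
[... 587 characters left out ...]
037109375, 271.205322265625), 33.02239990234375)
well_top 0.68 [419.7, 160.8] [ 562.4 -176.8   77. ]
cover_collar 0.77 [300.6, 214.0] [436.4 105.4  38. ]
cover_collar 0.6 [399.3, 248.4] [ 353.9 -135.1   38. ]
cover_collar 0.48 [415.2, 166.8] [ 554.7 -176.9   38. ]
pin_level 0.89 [418.7, 163.7] [ 558.4 -179.    61. ]
{'clock': 0.8, 'q': array([-1.4,  0.3,  1.5,  0. ,  1.3, -0.2]), 'qd': array([ 0., -0., -0.,  0., -0.,  0.]), 'joint_efforts': array([ -0. , -40.2, -25.2,   0.1,   0. ,   0. ]), 'tcp_pos': array([ 187.3, -490.5,  238.7]), 'eef_rot': array([ 3.1,  0.6, -0. ]), 'force': array([-0.4, -0.3, -0.2]), 'moment': array([-0. ,  0.1, -0. ]), 'finger_force': 0.0, 'width': 0.9955128371863832}
```

```bash
python3 - <<'E'
from h import *
np.set_printoptions(precision=1,suppress=True)
ims=[]
for c in("scene","top"):
    f=env.grab_frame(c)
    p=world(f,f["range_z"]>0)
    for n,cx,cy,zl,zh in(("spigot",560,-177,60,79),("spigtop",560,-177,74,80),("vial",560,-177,88,110),("cover",437,108,48,60),("cover2",355,-127,48,60)):
        m=(np.hypot(p[:,0]-cx,p[:,1]-cy)<40)&(p[:,2]>zl)&(p[:,2]<zh);t=p[m]
        if len(t)>4: print(c,n,len(t),"mean",t.mean(0),"enc",cv2.minEnclosingCircle(t[:,:2].astype(np.float32)),"zmax",t[:,2].max())
    m=(p[:,2]>35)&(p[:,2]<62)&(np.hypot(p[:,0]-520,p[:,1]+173)<140)&(p[:,0]>400);print("housing",cv2.minAreaRect(p[m][:,:2].astype(np.float32)),p[m][:,2].mean())
    im=f["pixels"][100:300,170:490]
    ims.append(cv2.resize(im,(800,500),interpolation=cv2.INTER_CUBIC)[:, :])
im=np.vstack(ims);cv2.imwrite("pics/a.png",cv2.resize(im,(480,600))[...,::-1])
cv2.imwrite("pics/b.png",ims[1][...,::-1])
E
```

```text
scene spigot 177 mean [ 551.2 -173.9   71.8] enc ((554.6913452148438, -178.93528747558594), 20.17396354675293) zmax 78.70717534911921
scene spigtop 83 mean [ 554.5 -175.8   76.6] enc ((558.4556274414062, -178.99903869628906), 17.84576416015625) zmax 79.98738139855709
scene vial 42 mean [ 557.3 -178.9   92.8] enc ((558.4002685546875, -178.58810424804688), 9.729019165039062) zmax 96.84172314017417
scene cover 522 mean [436.4 110.6  52.9] enc ((437.65179443359375, 109.74850463867188), 28.180885314941406) zmax 57.293070223026575
housing ((524.5079345703125, -178.14605712890625), (129.8472900390625, 178.23818969726562), 88.31121826171875) 46.47397364378977
top spigot 153 mean [ 556.7 -175.8   74.2] enc ((557.6166381835938, -177.70751953125), 20.86764907836914) zmax 78.88634619442121
top spigtop 114 mean [ 557.8 -177.1   76.5] enc ((559.2849731445312, -178.97079467773438), 18.143535614013672) zmax 79.84676428597913
top vial 45 mean [ 559.3 -179.2   93. ] enc ((560.2577514648438, -180.4490203857422), 8.769704818725586) zmax 96.10373196547255
top cover 391 mean [437.4 108.1  52.4] enc ((437.54425048828125, 108.37505340576172), 26.69257354736328) zmax 56.97198856778982
top cover2 378 mean [ 354.8 -127.2   52.1] enc ((354.48199462890625, -127.36468505859375), 26.48576545715332) zmax 55.8753175335836
housing ((524.4981689453125, -178.36009216308594), (129.46505737304688, 180.38031005859375), 87.82022857666016) 45.56344961117547
```

View pics/b.png

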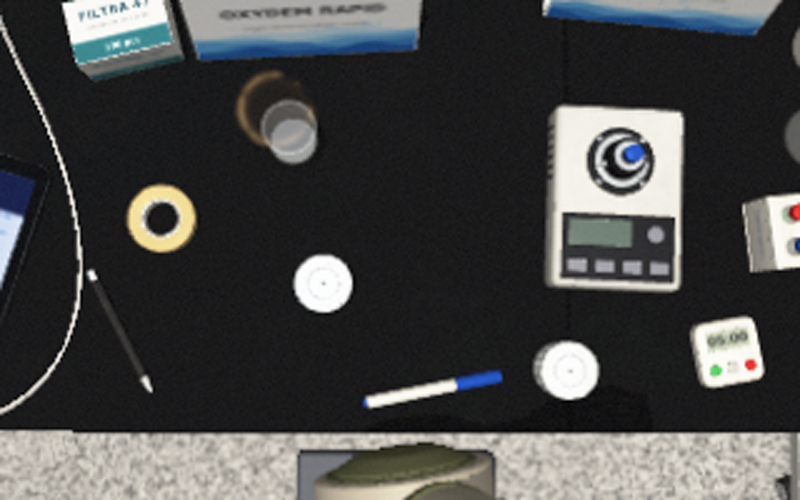

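View pics/scene0.png

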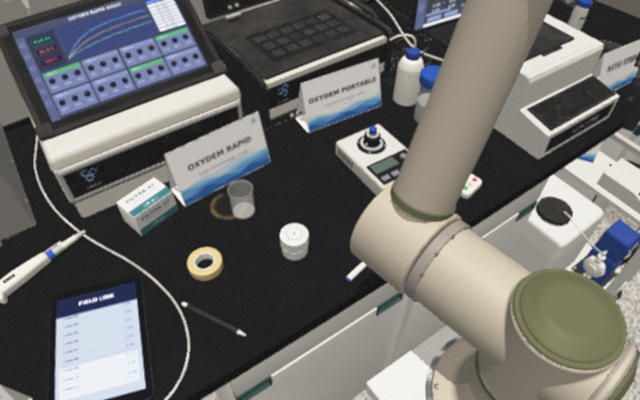

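The top view (crop) shows two look-alike covers, at (323,283) and (568,370); the first, at world (437.5,109), is farther from the base. The well with its blue-capped vial is at crop (622,158), world about (559,-179). In the scene view the chosen cover stands at (294,242), with clear space around it.

>>> apply_moves --commands '[0,0,-1,0,0,0,1,0,0,-1,0,0,0,1,0,0,-1,0,0,0,1,0,0,-1,0,0,0,1,0,0,-1,0,0,0,1,0,0,-1,0,0,0,1,0,0,-1,0,0,0,1,0,0,-1,0,0,0,1,0,0,-1,0,0,0,1,0,0,-1,0,0,0,1]'

```text
clock: 1.73
tcp_pos: [187.3, -490.5, 238.7]
eef_rot: [-2.385, -2.044, -0.0]
force: [-0.0, 0.1, 0.5]
width: 1.007
finger_force: 0.0
```

```bash
cat >> h.py <<'E'
from scipy.spatial.transform import Rotation as Ro
def need(target):
    s=env.get_state();R=Ro.from_rotvec(s["eef_rot"]).as_matrix();d=R.T@(np.array(target)-s["tcp_pos"])
    print("q",s["q"].round(3),"tcp",s["tcp_pos"].round(2),"R",R.round(3).tolist(),"F",s["force"].round(1),"M",s["moment"].round(2),"w",s["width"],"t",s["clock"])
    print("units",(d/25).round(3),"mm",d.round(1))
E
python3 -c "
from h import *
need([437.5,108.7,239])
f=env.grab_frame('top');p=world(f,f['range_z']>0)
m=(np.hypot(p[:,0]-559,p[:,1]+179)<140)&(p[:,2]>100);t=p[m];print(len(t), t.min(0) if len(t) else 0,t.max(0) if len(t) else 0, np.hypot(t[:,0]-559,t[:,1]+179).min() if len(t) else 0)"
```

```text
q [-1.429  0.313  1.498 -0.     1.331 -1.276] tcp [ 187.27 -490.47  238.71] R [[0.153, 0.988, -0.0], [0.988, -0.153, 0.0], [0.0, -0.0, -1.0]] F [-0.   0.1  0.5] M [-0.01 -0.09  0.01] w 1.007000245333835 t 1.7333
units [ 2.5216e+01  6.2240e+00 -1.1000e-02] mm [ 6.304e+02  1.556e+02 -3.000e-01]
0 0 0 0
```

>>> apply_moves --commands '[0,0,0,0.84,0.2,0,1,0,0,0,0.84,0.2,0,1,0,0,0,0.84,0.2,0,1,0,0,0,0.84,0.2,0,1,0,0,0,0.84,0.2,0,1,0,0,0,0.84,0.2,0,1,0,0,0,0.84,0.2,0,1,0,0,0,0.84,0.2,0,1,0,0,0,0.84,0.2,0,1,0,0,0,0.84,0.2,0,1,0,0,0,0.84,0.2,0,1,0,0,0,0.84,0.2,0,1,0,0,0,0.84,0.2,0,1,0,0,0,0.84,0.2,0,1,0,0,0,0.84,0.2,0,1,0,0,0,0.84,0.2,0,1,0,0,0,0.84,0.2,0,1,0,0,0,0.84,0.2,0,1,0,0,0,0.84,0.2,0,1,0,0,0,0.84,0.2,0,1]'

```text
clock: 3.45
tcp_pos: [352.7, -90.5, 238.9]
eef_rot: [2.393, 2.035, 0.0]
force: [0.6, 0.0, 0.2]
width: 0.997
finger_force: 0.0
```

>>> apply_moves --commands '[0,0,0,0.84,0.2,0,1,0,0,0,0.84,0.2,0,1,0,0,0,0.84,0.2,0,1,0,0,0,0.84,0.2,0,1,0,0,0,0.84,0.2,0,1,0,0,0,0.84,0.2,0,1,0,0,0,0.84,0.2,0,1,0,0,0,0.84,0.2,0,1,0,0,0,0.84,0.2,0,1,0,0,0,0.84,0.2,0,1,0,0,0,0,0.2,0,1,0,0,0,0,0,0,1]'

```text
clock: 4.45
tcp_pos: [440.4, 107.3, 238.6]
eef_rot: [2.391, 2.038, -0.0]
force: [-0.0, -0.9, 0.7]
width: 1.0
finger_force: 0.0
```

```bash
python3 - <<'E'
from h import *
np.set_printoptions(precision=1,suppress=True)
f=env.grab_frame("wrist");save(f,"w1.png");print(f["pose"])
p=world(f,f["range_z"]>0)
m=(np.hypot(p[:,0]-437,p[:,1]-109)<45)&(p[:,2]>46)&(p[:,2]<60);t=p[m]
if len(t): print(len(t),t.mean(0),cv2.minEnclosingCircle(t[:,:2].astype(np.float32)))
for r in env.mark_of("cover_collar","wrist"): print(r["uv"],r["score"],at_z(f,r["uv"],38))
need([437.5,108.7,19])
E
```

```text
[[  1.   -0.2  -0.  450.2]
 [ -0.2  -1.   -0.3 176.8]
 [ -0.    0.3  -1.  384. ]
 [  0.    0.    0.    1. ]]
1659 [437.3 110.1  51.6] ((437.1081848144531, 109.60416412353516), 27.150659561157227)
[320.7, 175.8] 0.95 [441.  111.9  38. ]
[287.0, 346.6] 0.92 [ 354.6 -125.2   38. ]
q [-0.   0.2  1.7 -0.   1.3  0.1] tcp [439.8 106.5 238.6] R [[0.159, 0.987, -0.0], [0.987, -0.159, -0.0], [-0.0, -0.0, -1.0]] F [ 0.2 -0.6 -0.6] M [-0.  -0.1 -0. ] w 0.9985950850741738 t 4.55
units [ 0.1 -0.1  8.8] mm [  1.9  -2.5 219.6]
```

View pics/w1.png

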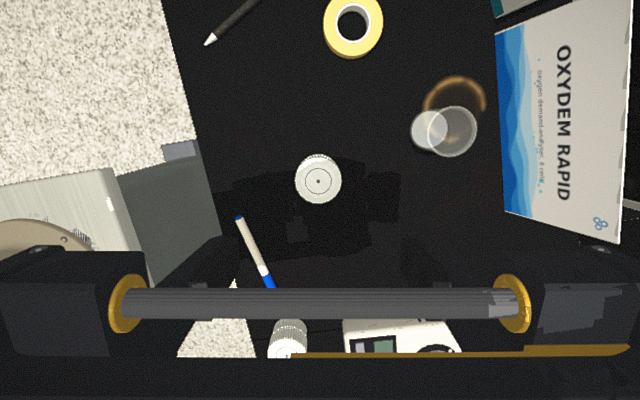

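The wrist view shows the cover centred at (318,180) and clear of the beaker at (455,130). The depth data agree on (437.3,109.5).

>>> apply_moves --commands '[0,0,0,0.1,-0.12,0.8,1,0,0,0,0,0,0.8,1,0,0,0,0,0,0.8,1,0,0,0,0,0,0.8,1,0,0,0,0,0,0.8,1,0,0,0,0,0,0.8,1,0,0,0,0,0,0.8,1,0,0,0,0,0,0.8,1,0,0,0,0,0,0.8,1,0,0,0,0,0,0.8,1,0,0,0,0,0,0.4,1,0,0,0,0,0,0.3,1,0,0,0,0,0,0.08,1,0,0,0,0,0,0,1,0,0,0,0,0,0,1]'

```text
clock: 5.8
tcp_pos: [437.8, 109.8, 19.9]
eef_rot: [2.391, 2.037, 0.001]
force: [-0.3, -0.1, 0.7]
width: 1.001
finger_force: 0.0
```

```bash
python3 -c "
from h import *
need([437.3,109.4,19])"
```

```text
q [-0.015  0.477  1.94  -0.     0.724  0.144] tcp [437.79 109.76  19.89] R [[0.159, 0.987, 0.001], [0.987, -0.159, -0.0], [0.0, 0.001, -1.0]] F [-0.3 -0.1  0.7] M [-0.05 -0.11  0.02] w 1.0007690440558157 t 5.8
units [-0.017 -0.017  0.035] mm [-0.4 -0.4  0.9]
```

>>> apply_moves --commands '[0,0,0,0,0,0.03,-1,0,0,0,0,0,0,-1,0,0,0,0,0,0,-1,0,0,0,0,0,0,-1,0,0,0,0,0,0,-1,0,0,0,0,0,0,-1,0,0,0,0,0,0,-1,0,0,0,0,0,0,-1]' --grip_force 40

```text
clock: 6.47
tcp_pos: [437.5, 110.1, 18.6]
eef_rot: [2.39, 2.038, 0.0]
force: [0.2, -0.1, 2.4]
width: 0.571
finger_force: 40.0
```

>>> apply_moves --commands '[0,0,0,0,0,-0.4,-1,0,0,0,0,0,-0.8,-1,0,0,0,0,0,-0.8,-1,0,0,0,0,0,-0.8,-1,0,0,0,0,0,-0.8,-1,0,0,0,0,0,-0.8,-1,0,0,0,0,0,-0.8,-1,0,0,0,0,0,-0.8,-1,0,0,0,0,0,-0.4,-1,0,0,0,0,0,0,-1]'

```text
clock: 7.3
tcp_pos: [438.1, 110.1, 181.0]
eef_rot: [2.388, 2.036, 0.005]
force: [0.1, 0.1, -0.8]
width: 0.569
finger_force: 40.0
```

```bash
python3 - <<'E'
from h import *
np.set_printoptions(precision=2,suppress=True)
f=env.grab_frame("top");save(f,"t2.png")
p=world(f,f["range_z"]>0)
for r in env.mark_of("well_top","top")+env.mark_of("pin_level","top"): print(r)
need([559,-179,160])
# ellipse fit of the ring / housing check
im=f["pixels"][130:200,385:455];cv2.imwrite("pics/well.png",cv2.resize(im,None,fx=8,fy=8,interpolation=cv2.INTER_CUBIC)[...,::-1])
E
```

```text
{'uv': [418.7, 162.6], 'score': 0.71}
{'uv': [417.4, 163.1], 'score': 0.73}
q [-0.01  0.21  1.8   0.    1.13  0.14] tcp [436.88 110.06 177.92] R [[0.158, 0.987, -0.001], [0.987, -0.158, 0.0], [-0.0, -0.001, -1.0]] F [ 0.2  1.  -1.3] M [-0.08 -0.05  0.  ] w 0.5701943553067512 t 7.45
units [-10.64   6.65   0.71] mm [-266.1  166.3   17.8]
```

View pics/well.png

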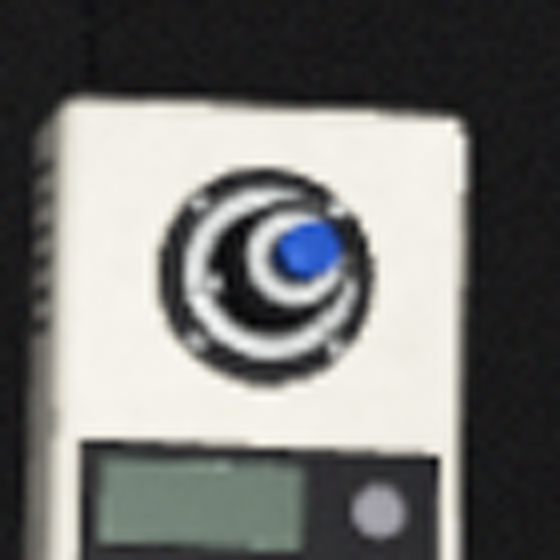

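The top crop shows the well's black flange centred near crop (267,277), with the spigot and the blue vial cap at (308,250), displaced by perspective.

```bash
python3 - <<'E'
from h import *
np.set_printoptions(precision=2,suppress=True)
for c in("top","scene"):
    f=env.grab_frame(c)
    hsv=cv2.cvtColor(f["pixels"],cv2.COLOR_RGB2HSV)
    p=world(f,np.ones((400,640),bool)); v,u=np.nonzero(f["range_z"]>0)
    # blue cap
    near=np.hypot(p[:,0]-559,p[:,1]+179)<25
    b=(hsv[v,u,1]>120)&(hsv[v,u,0]>100)&(hsv[v,u,0]<130)&near&(p[:,2]>88)
    print(c,"blue",b.sum(),at_z(f,(u[b].mean(),v[b].mean()),94), p[b].mean(0))
    # dark disc incl. everything inside: filled contour on housing top
    m=np.zeros((400,640),np.uint8); g=(np.hypot(p[:,0]-559,p[:,1]+179)<36)
    m[v[g],u[g]]=(hsv[v[g],u[g],2]<110)
    cs,_=cv2.findContours(m,cv2.RETR_EXTERNAL,cv2.CHAIN_APPROX_NONE); k=max(cs,key=cv2.contourArea)
    e=cv2.fitEllipse(cv2.convexHull(k)); print("dark",e,at_z(f,e[0],46),len(k))
    s=near&(p[:,2]>74.5)&(p[:,2]<79.5);mm=np.zeros((400,640),np.uint8);mm[v[s],u[s]]=1
    hull=cv2.convexHull(np.c_[u[s],v[s]].astype(np.int32)); q=np.array([at_z(f,h[0],77)[:2] for h in hull]);print("spig hull circ",circ(q), cv2.minEnclosingCircle(q.astype(np.float32)))
E
```

```text
top blue 41 [ 559.02 -179.28   94.  ] [ 559.07 -179.37   93.71]
dark ((417.6807861328125, 164.03701782226562), (25.729019165039062, 26.596776962280273), 130.79574584960938) [ 560.19 -180.87   46.  ] 167
spig hull circ (array([ 558.76, -178.86]), np.float64(17.308380499981105)) ((558.6140747070312, -178.6727752685547), 18.035661697387695)
scene blue 0 [nan nan nan] [nan nan nan]<stdin>:10: RuntimeWarning: Mean of empty slice.
  ret = ret.dtype.type(ret / rcount)
  ret = um.true_divide(
Traceback (most recent call last):
ValueError: max() iterable argument is empty
```

>>> apply_moves --commands '[0,0,0,-0.4,0.25,0,-1,0,0,0,-0.75,0.47,0,-1,0,0,0,-0.75,0.47,0,-1,0,0,0,-0.75,0.47,0,-1,0,0,0,-0.75,0.47,0,-1,0,0,0,-0.75,0.47,0,-1,0,0,0,-0.75,0.47,0,-1,0,0,0,-0.75,0.47,0,-1,0,0,0,-0.75,0.47,0,-1,0,0,0,-0.75,0.47,0,-1,0,0,0,-0.75,0.47,0,-1,0,0,0,-0.75,0.47,0,-1,0,0,0,-0.75,0.47,0,-1,0,0,0,-0.75,0.47,0,-1,0,0,0,-0.4,0.25,0,-1,0,0,0,-0.06,0.04,0,-1,0,0,0,0,0,0,-1,0,0,0,0,0,0,-1]'

```text
clock: 9.05
tcp_pos: [559.2, -177.9, 178.1]
eef_rot: [-2.39, -2.038, 0.0]
force: [-0.1, -0.5, -0.6]
width: 0.572
finger_force: 40.0
```

```bash
python3 - <<'E'
from h import *
f=env.grab_frame("wrist");save(f,"w3.png")
need([559,-178.2,100])
p=world(f,f["range_z"]>0)
for n,zl,zh in(("cap",89,98),("spig",74,79),("ring",49,56)):
    m=(np.hypot(p[:,0]-559,p[:,1]+179)<45)&(p[:,2]>zl)&(p[:,2]<zh);t=p[m]
    if len(t)>4: print(n,len(t),t.min(0).round(1),t.max(0).round(1))
E
```

```text
q [-0.507  0.498  1.389  0.     1.255 -0.349] tcp [ 559.28 -177.57  178.28] R [[0.158, 0.988, -0.001], [0.988, -0.158, 0.0], [0.0, -0.001, -1.0]] F [-0.1  0.  -0.4] M [-0.02 -0.09 -0.01] w 0.5727392684049163 t 9.1
units [-0.028 -0.005  3.131] mm [-0.7 -0.1 78.3]
spig 393 [ 543.1 -181.7   74. ] [ 575.7 -163.3   78.6]
ring 627 [ 532.7 -194.5   49. ] [ 584.9 -154.9   55.6]
```

View pics/w3.png

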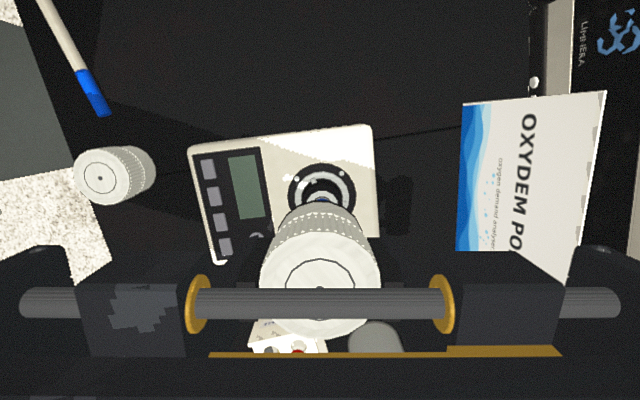

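The wrist view shows the held cover at (320,270) upright in the fingers, above the well ring at (322,190). I'll compare both in this one frame.

```bash
python3 - <<'E'
from h import *
from scipy.optimize import least_squares
np.set_printoptions(precision=2,suppress=True)
f=env.grab_frame("wrist");p=world(f,f["range_z"]>0);tcp=env.get_state()["tcp_pos"];print(tcp)
d=np.hypot(p[:,0]-tcp[0],p[:,1]-tcp[1])
t=p[(d<40)&(p[:,2]>200)&(p[:,2]<225)];print("top z",np.median(t[:,2]),t.min(0),t.max(0))
# side wall of held cover (cylinder below top), camera side
def rfit(t,r): 
    s=least_squares(lambda c:np.hypot(t[:,0]-c[0],t[:,1]-c[1])-r,tcp[:2],loss="soft_l1"); return s.x,np.abs(s.fun).mean(),len(t)
for a,b in((tcp[2]-16,tcp[2]+6),(tcp[2]+10,tcp[2]+28)):
    t=p[(d<34)&(p[:,2]>a)&(p[:,2]<b)]; t and 0 if False else print("wall",rfit(t,26))
t=p[(d<30)&(p[:,2]>57)&(p[:,2]<71)];print("spigot wall",rfit(t,18.75))
t=p[(d<23)&(p[:,2]>74.5)&(p[:,2]<79)];print("spig top x",np.percentile(t[:,0],[1,99]),"ymax",t[:,1].max())
# ring outer edge per angle
t=p[(p[:,2]>50)&(p[:,2]<56)&(d<40)];h=cv2.convexHull(t[:,:2].astype(np.float32))[:,0];h=h[h[:,1]>tcp[1]];print("ring",rfit(h,26.5))
E
```

```text
[ 559.37 -177.48  178.47]
top z 211.26459092205647 [ 522.75 -206.26  200.  ] [ 599.13 -151.2   224.99]
wall (array([ 557.91, -178.64]), np.float64(1.160259693646832), 908)
wall (array([ 558.25, -177.87]), np.float64(1.8536200709336181), 1839)
spigot wall (array([ 559.19, -181.17]), np.float64(0.8355098397424208), 158)
spig top x [545.04 574.69] ymax -164.1156306541963
ring (array([ 559.06, -181.47]), np.float64(0.23560743183323735), 20)
```

>>> apply_moves --commands '[0,0,0,-0.07,0.02,0.3,-1,0,0,0,0,0,0.6,-1,0,0,0,0,0,0.6,-1,0,0,0,0,0,0.6,-1,0,0,0,0,0,0.6,-1,0,0,0,0,0,0.3,-1,0,0,0,0,0,0.1,-1,0,0,0,0,0,0,-1,0,0,0,0,0,0,-1]'

```text
clock: 9.9
tcp_pos: [560.1, -180.0, 101.6]
eef_rot: [2.39, 2.038, 0.001]
force: [0.4, -0.2, -1.9]
width: 0.575
finger_force: 40.0
```

```bash
python3 - <<'E'
from h import *
np.set_printoptions(precision=2,suppress=True)
need([559.6,-179.2,90])
f=env.grab_frame("scene");im=f["pixels"][80:200,300:440];cv2.imwrite("pics/s4.png",cv2.resize(im,None,fx=5,fy=5,interpolation=cv2.INTER_CUBIC)[...,::-1])
E
```

```text
q [-0.51  0.58  1.47  0.    1.09 -0.35] tcp [ 560.11 -180.04  101.64] R [[0.158, 0.987, 0.001], [0.987, -0.158, -0.001], [-0.0, 0.001, -1.0]] F [ 0.4 -0.2 -1.9] M [-0.07 -0.06  0.01] w 0.5754149188132425 t 9.9
units [ 0.03 -0.03  0.47] mm [ 0.8 -0.7 11.6]
```

View pics/s4.png

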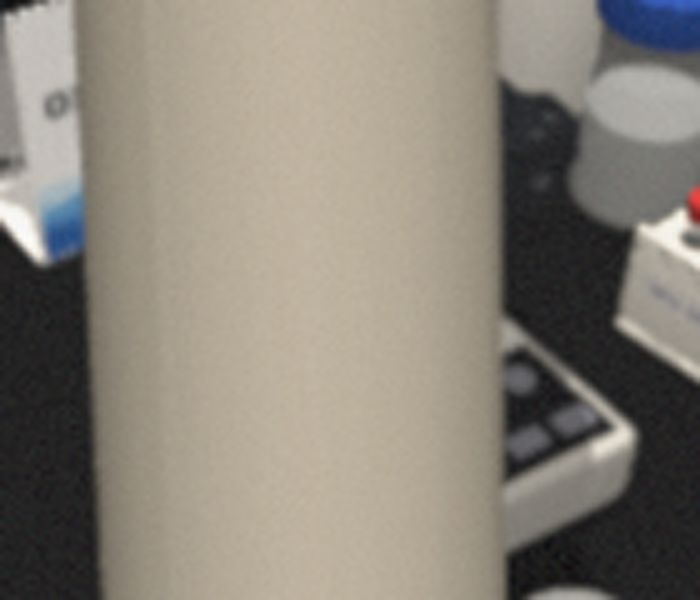

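The scene view is blocked by the forearm, so I'll go by feel.

>>> apply_moves --commands '[0,0,0,0,0,0.12,-1,0,0,0,0,0,0.12,-1,0,0,0,0,0,0.1,-1,0,0,0,0,0,0,-1]'

```text
clock: 10.28
tcp_pos: [559.6, -179.9, 91.9]
eef_rot: [-2.39, -2.038, 0.001]
force: [-0.4, 0.4, -0.8]
width: 0.571
finger_force: 40.0
```

>>> apply_moves --commands '[0,0,0,0,0,0.06,-1,0,0,0,0,0,0.06,-1,0,0,0,0,0,0,-1]'

```text
clock: 10.53
tcp_pos: [559.7, -179.9, 89.2]
eef_rot: [-2.39, -2.038, 0.0]
force: [0.8, 0.4, -1.0]
width: 0.575
finger_force: 40.0
```

>>> apply_moves --commands '[0,0,0,0,0,0.1,-1,0,0,0,0,0,0.1,-1,0,0,0,0,0,0.06,-1,0,0,0,0,0,0,-1]'

```text
clock: 10.87
tcp_pos: [559.6, -179.9, 82.5]
eef_rot: [-2.39, -2.038, 0.0]
force: [0.7, -0.3, -0.8]
width: 0.579
finger_force: 40.0
```

>>> apply_moves --commands '[0,0,0,0,0,0.06,-1,0,0,0,0,0,0.04,-1,0,0,0,0,0,0,-1]'

```text
clock: 11.12
tcp_pos: [559.7, -179.9, 80.3]
eef_rot: [-2.39, -2.038, 0.0]
force: [0.7, 0.9, -0.9]
width: 0.574
finger_force: 40.0
```

>>> apply_moves --commands '[0,0,0,0,0,0.04,-1,0,0,0,0,0,0.02,-1,0,0,0,0,0,0,-1]'

```text
clock: 11.37
tcp_pos: [560.0, -180.0, 79.2]
eef_rot: [2.39, 2.038, 0.0]
force: [-0.1, 0.4, 1.0]
width: 0.574
finger_force: 40.0
```

>>> apply_moves --commands '[0,0,0,0,0,0.04,-1,0,0,0,0,0,0,-1,0,0,0,0,0,0,-1]'

```text
clock: 11.62
tcp_pos: [560.1, -180.1, 78.7]
eef_rot: [2.39, 2.038, 0.001]
force: [-1.6, 1.5, 5.3]
width: 0.573
finger_force: 40.0
```

>>> apply_moves --commands '[0,0,0.5,0,0,0.02,-1,0,0,0.5,0,0,0,-1,0,0,0.5,0,0,0,-1,0,0,0.5,0,0,0,-1]'

```text
clock: 11.95
tcp_pos: [560.8, -180.6, 79.1]
eef_rot: [2.59, 1.772, 0.002]
force: [-1.0, -0.8, 10.6]
width: 0.579
finger_force: 40.0
```

```bash
python3 -c "
from h import *
need([559.8,-180,79])"
```

```text
q [-0.51   0.613  1.484 -0.     1.041 -0.14 ] tcp [ 560.78 -180.64   79.14] R [[0.362, 0.932, 0.003], [0.932, -0.362, -0.002], [-0.001, 0.004, -1.0]] F [-1.  -0.8 10.6] M [-0.08  0.05  0.17] w 0.578693174687332 t 11.95
units [ 0.01  -0.046  0.005] mm [ 0.2 -1.1  0.1]
```

>>> apply_moves --commands '[0,0,0.5,0,0,0,-1,0,0,0.5,0,0,0,-1,0,0,0.5,0,0,0,-1]'

```text
clock: 12.2
tcp_pos: [560.7, -180.6, 79.1]
eef_rot: [2.721, 1.564, 0.002]
force: [-0.6, -0.2, 8.0]
width: 0.572
finger_force: 40.0
```

>>> apply_moves --commands '[0,0,0.5,0,0,0,-1,0,0,0.5,0,0,0,-1,0,0,0.5,0,0,0,-1]'

```text
clock: 12.45
tcp_pos: [560.8, -180.6, 79.1]
eef_rot: [2.835, 1.346, 0.003]
force: [-0.4, 0.8, 8.8]
width: 0.573
finger_force: 40.0
```

```bash
python3 -c "
from h import *
need([559.8,-180,79])"
```

```text
q [-0.51   0.613  1.484 -0.     1.041  0.175] tcp [ 560.8  -180.61   79.14] R [[0.632, 0.775, 0.003], [0.775, -0.632, -0.002], [0.0, 0.004, -1.0]] F [-0.4  0.8  8.8] M [-0.06  0.05  0.15] w 0.5727114246331083 t 12.45
units [-0.007 -0.047  0.005] mm [-0.2 -1.2  0.1]
```

>>> apply_moves --commands '[0,0,0.5,0,0,0,-1,0,0,0.5,0,0,0,-1,0,0,0.5,0,0,0,-1]'

```text
clock: 12.7
tcp_pos: [560.8, -180.6, 79.1]
eef_rot: [2.932, 1.119, 0.004]
force: [0.0, -0.4, 10.2]
width: 0.575
finger_force: 40.0
```

>>> apply_moves --commands '[0,0,0.5,0,0,0,-1,0,0,0.5,0,0,0,-1,0,0,0.5,0,0,0,-1]'

```text
clock: 12.95
tcp_pos: [560.9, -180.6, 79.1]
eef_rot: [3.011, 0.885, 0.004]
force: [1.0, -1.2, 9.7]
width: 0.576
finger_force: 40.0
```

```bash
python3 -c "
from h import *
need([559.8,-180,79])"
```

```text
q [-0.51   0.613  1.484 -0.     1.041  0.489] tcp [ 560.9  -180.59   79.12] R [[0.841, 0.541, 0.003], [0.541, -0.841, -0.002], [0.002, 0.004, -1.0]] F [ 1.  -1.2  9.7] M [-0.09 -0.04  0.18] w 0.5756645938019929 t 12.95
units [-0.024 -0.044  0.005] mm [-0.6 -1.1  0.1]
```

>>> apply_moves --commands '[0,0,0.5,0,0,0,-1,0,0,0.5,0,0,0,-1,0,0,0.5,0,0,0,-1]'

```text
clock: 13.2
tcp_pos: [560.9, -180.6, 79.1]
eef_rot: [3.071, 0.647, 0.005]
force: [0.4, -0.6, 9.5]
width: 0.571
finger_force: 40.0
```

>>> apply_moves --commands '[0,0,0.5,0,0,0,-1,0,0,0.5,0,0,0,-1,0,0,0,0,0,0,-1]'

```text
clock: 13.45
tcp_pos: [560.9, -180.6, 79.1]
eef_rot: [3.102, 0.484, 0.005]
force: [-0.0, 0.1, 9.6]
width: 0.573
finger_force: 40.0
```

```bash
python3 -c "
from h import *
need([559.8,-180,79])"
```

```text
q [-0.51   0.613  1.484  0.     1.041  0.751] tcp [ 560.86 -180.57   79.13] R [[0.952, 0.305, 0.003], [0.305, -0.952, -0.002], [0.003, 0.003, -1.0]] F [-0.   0.1  9.6] M [-0.06  0.04 -0.13] w 0.5725937270779818 t 13.45
units [-0.033 -0.035  0.005] mm [-0.8 -0.9  0.1]
```

>>> apply_moves --commands '[0,0,0.5,0,0,0,-1,0,0,0.5,0,0,0,-1,0,0,0.5,0,0,0,-1]'

```text
clock: 13.7
tcp_pos: [561.0, -180.7, 79.1]
eef_rot: [3.13, 0.24, 0.006]
force: [0.7, -0.4, 8.6]
width: 0.579
finger_force: 40.0
```

>>> apply_moves --commands '[0,0,0.5,0,0,0,-1,0,0,0.5,0,0,0,-1,0,0,0.5,0,0,0,-1]'

```text
clock: 13.95
tcp_pos: [561.1, -180.8, 79.2]
eef_rot: [3.139, -0.006, 0.007]
force: [2.1, -2.4, 8.3]
width: 0.573
finger_force: 40.0
```

```bash
python3 -c "
from h import *
need([559.8,-180,79])"
```

```text
q [-0.51   0.613  1.484 -0.     1.04   1.065] tcp [ 561.13 -180.84   79.19] R [[1.0, -0.004, 0.004], [-0.004, -1.0, -0.003], [0.004, 0.003, -1.0]] F [ 2.1 -2.4  8.3] M [-0.26 -0.21  0.11] w 0.5730491308950105 t 13.95
units [-0.053 -0.034  0.007] mm [-1.3 -0.8  0.2]
```

>>> apply_moves --commands '[0,0,0.5,0,0,0,-1,0,0,0.5,0,0,0,-1,0,0,0.5,0,0,0,-1]'

```text
clock: 14.2
tcp_pos: [561.1, -180.6, 78.8]
eef_rot: [3.13, -0.253, 0.006]
force: [3.4, -1.1, 4.5]
width: 0.573
finger_force: 40.0
```

>>> apply_moves --commands '[0,0,0.5,0,0,0,-1,0,0,0.5,0,0,0,-1,0,0,0.5,0,0,0,-1]'

```text
clock: 14.45
tcp_pos: [561.1, -180.9, 78.2]
eef_rot: [3.1, -0.498, 0.007]
force: [5.1, -3.8, -0.9]
width: 0.575
finger_force: 40.0
```

```bash
python3 -c "
from h import *
need([559.8,-180,79])"
```

```text
q [-0.51   0.614  1.484 -0.     1.038  1.379] tcp [ 561.1  -180.93   78.22] R [[0.95, -0.313, 0.004], [-0.313, -0.95, -0.003], [0.005, 0.001, -1.0]] F [ 5.1 -3.8 -0.9] M [-0.55 -0.87  0.01] w 0.5748498928099027 t 14.45
units [-0.061 -0.019 -0.031] mm [-1.5 -0.5 -0.8]
```

It dropped (z fell and Fz vanished). I'll ease the side force and press gently.

>>> apply_moves --commands '[0,0,-0.4,0.05,0.03,0,-1,0,0,0,0,0,0.04,-1,0,0,0,0,0,0.04,-1,0,0,0,0,0,0,-1]'

```text
clock: 14.78
tcp_pos: [560.9, -181.3, 75.3]
eef_rot: [3.112, -0.43, 0.001]
force: [1.8, -1.6, -0.9]
width: 0.573
finger_force: 40.0
```

```bash
python3 -c "
from h import *
need([559.8,-180,79])"
```

```text
q [-0.511  0.62   1.483 -0.     1.038  1.335] tcp [ 560.91 -181.26   75.32] R [[0.962, -0.271, 0.0], [-0.271, -0.962, -0.0], [0.001, 0.0, -1.0]] F [ 1.8 -1.6 -0.9] M [-0.32 -0.32 -0.05] w 0.5734721705307344 t 14.7833
units [-0.056 -0.036 -0.147] mm [-1.4 -0.9 -3.7]
```

>>> apply_moves --commands '[0,0,0,0.02,0.01,0.06,-1,0,0,0,0,0,0.06,-1,0,0,0,0,0,0.06,-1,0,0,0,0,0,0,-1]'

```text
clock: 15.12
tcp_pos: [561.2, -181.5, 71.0]
eef_rot: [3.112, -0.429, 0.0]
force: [-0.9, -0.8, 2.8]
width: 0.575
finger_force: 40.0
```

>>> apply_moves --commands '[0,0,0,0,0,0.06,-1,0,0,0,0,0,0.06,-1,0,0,0,0,0,0.04,-1,0,0,0,0,0,0,-1]'

```text
clock: 15.45
tcp_pos: [561.3, -181.4, 67.6]
eef_rot: [3.112, -0.429, 0.001]
force: [-1.9, -0.2, 7.3]
width: 0.576
finger_force: 40.0
```

```bash
python3 -c "
from h import *
need([559.8,-180,67])"
```

```text
q [-0.511  0.631  1.487 -0.     1.023  1.334] tcp [ 561.27 -181.43   67.59] R [[0.963, -0.271, 0.0], [-0.271, -0.963, -0.0], [0.0, 0.0, -1.0]] F [-1.9 -0.2  7.3] M [ 0.07  0.3  -0.03] w 0.5756944941128594 t 15.45
units [-0.072 -0.039  0.024] mm [-1.8 -1.   0.6]
```

>>> apply_moves --commands '[0,0,0,0,0,0.04,-1,0,0,0,0,0,0.02,-1,0,0,0,0,0,0,-1]'

```text
clock: 15.7
tcp_pos: [561.3, -181.5, 67.5]
eef_rot: [3.112, -0.429, 0.001]
force: [-7.6, 1.8, 19.7]
width: 0.577
finger_force: 40.0
```

>>> apply_moves --commands '[0,0,0,0,0,0.04,-1,0,0,0,0,0,0,-1,0,0,0,0,0,0,-1]'

```text
clock: 15.95
tcp_pos: [561.4, -181.5, 67.4]
eef_rot: [3.111, -0.428, 0.002]
force: [-11.0, 2.9, 27.0]
width: 0.574
finger_force: 40.0
```

>>> apply_moves --commands '[0,0,0,-0.01,0,-0.02,-1,0,0,0,0,0,0,-1,0,0,0,0,0,0,-1,0,0,0,0,0,0,-1,0,0,0,0,0,0,-1,0,0,0,0,0,0,-1]'

```text
clock: 16.45
tcp_pos: [561.4, -181.5, 67.4]
eef_rot: [3.111, -0.429, 0.003]
force: [-7.2, 2.6, 22.1]
width: 0.576
finger_force: 40.0
```

```bash
python3 - <<'E'
from h import *
need([559.8,-180,67])
f=env.grab_frame("wrist");save(f,"w5.png");p=world(f,f["range_z"]>0)
t=p[(np.hypot(p[:,0]-560,p[:,1]+180)<26)&(p[:,2]>90)&(p[:,2]<108)];print(len(t),np.percentile(t[:,2],[5,50,95]))
E
```

```text
q [-0.511  0.631  1.488 -0.     1.021  1.334] tcp [ 561.35 -181.5    67.43] R [[0.963, -0.27, 0.001], [-0.27, -0.963, -0.001], [0.002, 0.001, -1.0]] F [-7.2  2.6 22.1] M [ 0.48  1.12 -0.01] w 0.5763645316135689 t 16.45
units [-0.076 -0.041  0.017] mm [-1.9 -1.   0.4]
6901 [ 95.67846168 100.81123096 101.94268121]
```

View pics/w5.png

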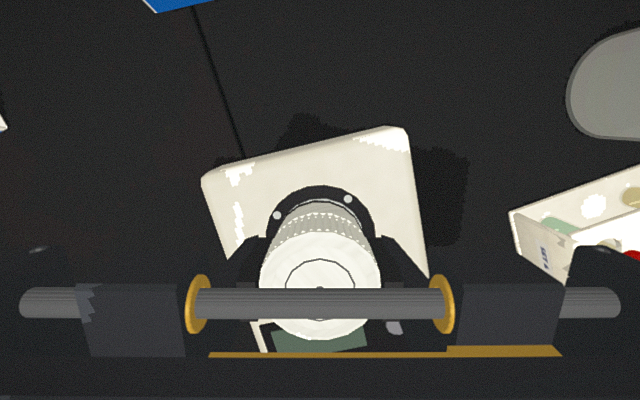

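The wrist view shows the cover seated low over the well at (320,240). Its top is at about z = 101 mm, matching the 49 + 52 mm expected when home, and it is steady at 22 N.

```bash
python3 -c "
from station import env
print(env.job_done())"
```

```text
the job is handed in; nothing more can be done
None
```

The cover is keyed over the pins and held fully home on the well with about 22 N of downward push. The gripper is still holding it, the beaker and tape roll were left alone, and the job was handed in at about 16.5 s.

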